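# Set the polariser ring and change over the lamp supply of a panel tester

### The arm

A 6-joint arm with a two-finger parallel gripper is mounted at the origin on a cart in front of the work surface, level with it; the furniture and walls round the work are solid. World frame = base frame: x ahead of the robot, y to its left, z up, the work surface at z = 0. Lengths are in m, angles in rad, forces in N, time in s.
With the tool pointing down it reaches from about 0.4 to 0.825 m from the base axis. Payload 7 kg.
Tool frame: the origin (TCP) lies midway between the tips of the shut fingers; the grasp point (between the pads) lies 19 mm behind it (ctrl.grasp_offset is the z of the grasp point in the tool frame, in m); z points along the fingers, y is the line along which they close (so a half turn about z gives the same grasp; the last joint's range is limited). The gripper opens to 88 mm and grips with 3 to 60 N. Pads are 19 mm wide; open, the fingers measure 130 mm over their backs; the gripper's body (78 mm by 193 mm) begins 47 mm behind the grasp point.
Start: joints at [1.551, 0.359, 0.012, 0, -1.224, -0.288], TCP at [0.205, 0.643, 0.227] pointing down, gripper open.
Joint ranges: [-3.07, 3.07], [-1.43, 2.12], [-1.02, 1.25], [-3.03, 1.67], [-3.05, -0], [-3.03, 3.03]. Speed limits (rad/s): [2.39, 2.39, 3.01, 3.14, 3.14, 3.14].

### API

Orientations are given as a unit quaternion [w, x, y, z].
In Python, from plant import ctrl, readout, grab_frame, camera_info gives the robot as it stands (ctrl), with the cameras as plain functions and the readings (readout).
- The arm moves only by the shell command python3 inch.py [FORCE], which reads ROWS from standard input. ROWS is a JSON list that holds a single list of rows (three levels of brackets), with 1 to 5 rows, each of 7 numbers: the finger opening in m, then dx, dy, dz in m, then a rotation vector rx, ry, rz in rad; each row shifts and turns the commanded pose from where the row before left it, along the tool's axes as they then stand; what a row does not reach is not made up. A row lasts 1/8 s, in which the tool goes at most 0.0625 m and 0.188 rad, less where a joint would pass 70% of its speed; a pose out of reach is approached as far as the arm can. The fingers move at their own pace and stop on an object; FORCE is the grip in N (left out, the last holds). Time passes only in rows, so rows that do not move let the fingers close. It prints the time, the measured TCP pose, the force, the opening and the grip force at its end. Input that does not fit is refused with a message, and nothing moves.
- readout.sense(): the state, without advancing time (a new reading comes with each control period).
- grab_frame(name): name is "scene" or "top" or "wrist"; returns the picture (420x560x3 uint8, blue, green, red); there is no depth.
- camera_info(name): a dict with "intrinsics" (3x3 intrinsics, pixels), "pose" (4x4, takes a point from camera to world coordinates); the wrist camera has in their place "tool_from_camera" (4x4, takes a point from camera to tool coordinates, whose origin is the TCP and whose axes are the flange's). Camera axes: x right, y up, looking along -z (the intrinsics and any distortion apply to the point x, -y, -z); pixel columns grow to the right and rows downward; lengths in m; the calibration is good to about 2 mm. A picture is of the moment at which its call begins: read the wrist's pose just before it. camera_info takes no time and is no camera call.
- ctrl.close_job(): hands the job in; it is judged then, once.
The state is a dict: "time_s": time; "joint_pos": joint angles; "joint_velocities": joint speeds; "tau": joint torques, N m; "ee_pos": TCP position; "tcp_rot": TCP orientation; "wrist_force": force on the tool from outside, world axes, zero at the start; "wrist_torque": the same for the moment, N m; "gripper_width": finger opening in m; "gripper_force": force on a finger pad.
Only numpy, scipy, OpenCV 4.12 (cv2) and the standard library are available. Lean on these libraries where they do the work, as an engineer would, in place of code of your own. Each camera call takes 0.05 s, during which the arm holds its last target. There are 200 camera calls.

### The job

Turn the polariser ring of the panel tester until its scale reads 60 degrees against the index line, within half a division. Then change the lamp supply over: bring the lever to its upright centre (off) position, pause there for about a second, and push it on fully to the left side. Leave everything else on the bench where it is.

Things in the scene. Friction and masses are not known exactly. Their poses are not given: they have to be found in the camera images.
- tester: Panel tester, fixed to the bench: grey housing 140 (x) x 270 (y) x 40 mm high, aluminium top plate. Origin at the centre of its underside; its -x side faces the robot, +y is its left. The polariser ring is on the left half (axis at x 0, y +62 mm), the changeover lever on the right half (pivot at x 0, y -90 mm, 38 mm above the bench).
- polariser_ring (a joint): Scale reading and angle of the ring in rad (0 to 3.14, stops at both ends): 60 degrees is 1.047. It grows as the ring turns counterclockwise seen from above. It starts between 95 and 155 degrees, so the ring has to be turned clockwise. Light friction (about 1.7 N at the peg); it stays where it is left.
- ring_centre (a point): Centre of the ring's top face, on its vertical axis, 54 mm above the bench; fixed to the tester, axes parallel to the tester's. The ring is an aluminium disc 104 mm in diameter with a knurled edge and a round window 61 mm across in the middle.
- scale_zero (a point): Rim end of the zero mark on the ring's top face, 50 mm from the axis. Black graduations lie every 10 degrees over half the rim, from 0 to 180, running clockwise from zero seen from above: long at every 30 degrees, short between. Zero is the thickest and longest bar (17 x 4 mm).
- index_line (a point): Ring end of the index line: a black line along the top of a small aluminium block (11 x 16 mm, top level with the ring) fixed to the housing at the ring's -x side, nearest the robot. The graduation that meets it is the reading.
- ring_peg (a point): Centre of the top of the steel peg standing on the ring: diameter 12 mm, 36 mm tall, top 90 mm above the bench, 42 mm from the ring's axis, on the half without graduations. At reading q it lies at q - 20 degrees about the ring's centre, counterclockwise from the tester's +x (40 degrees when the scale reads 60). Push it sideways to turn the ring.
- feed_lever (a joint): Lamp supply changeover lever, rad from upright: -0.5 leans to the tester's right (-y), 0 upright (off), +0.5 leans to its left (+y); stops at both ends. It starts leaning right (-0.5 to -0.42). Friction about 1.1 N at the knob; it stays where it is left; no spring or detent.
- lever_tip (a point): Top of the lever's black knob, 76 mm from the pivot along the lever (114 mm above the bench when upright). The knob is 19 mm in diameter and takes up the top 26 mm; below it is a steel rod 8 mm in diameter.
- screw_tin: Round shallow metal tin, 64 mm across, 14 mm high, loose, left of the tester; a bystander. Origin at the centre of its underside.
- tape_amber: Roll of amber tape lying flat, 62 mm across, 12 mm high, loose, left of the tester; a bystander. Origin at the centre of its underside.
- tweezers_straight: Straight steel tweezers lying flat, 13 x 120 x 10 mm, long along its own y, loose, right of the tester; a bystander. Origin at the centre of its underside.
- phone_battery: Flat phone battery, 105 x 44 x 4 mm, long along its own x, loose, behind the tester; a bystander. Origin at the centre of its underside.

How it is judged:
On the way, in this order (a step that is already met when the one before it is completed fails the run):
1. the ring reads 60 degrees within 5 degrees, with the lever still on the right side (value of joint polariser_ring between 0.9599 and 1.1345 rad and value of joint feed_lever below -0.3 rad), for 0.3 s.
2. the lever rests within 0.16 rad of upright (off) for half a second (value of joint feed_lever between -0.16 and 0.16 rad), for 0.5 s.
3. the lever is over to the left side (beyond 0.40 rad) (value of joint feed_lever above 0.4 rad), for 0.2 s.
At the end, for the whole second after the job is handed in: The ring reads 60 degrees within 5 degrees, and the lever leans left by more than 0.40 rad (its stop is at 0.50) (value of joint polariser_ring between 0.9599 and 1.1345 rad and value of joint feed_lever above 0.4 rad); the robot touches nothing.
It fails at once if the screw tin is moved more than 20 mm (distance of screw_tin from where it was at the start of the episode above 0.02 m).
It fails at once if the tape roll is moved more than 20 mm (distance of tape_amber from where it was at the start of the episode above 0.02 m).
It fails at once if the tweezers is moved more than 20 mm (distance of tweezers_straight from where it was at the start of the episode above 0.02 m).
It fails at once if the phone battery is moved more than 20 mm (distance of phone_battery from where it was at the start of the episode above 0.02 m).
It also fails if it takes over 50 s, if anything falls off the work surface, if the arm or the gripper's body presses on something with over 40 N, if the wrist force passes 120 N, or if a joint passes its speed limit or range.

## Working session

There is one attempt and no reset: what is moved stays moved. The work goes in short steps, Python scripts to look and compute and a shell command to move; the robot and the scene stay as the last step left them, time stands still between calls to the robot, and variables do not carry over. Pictures are saved under pics/ and viewed, at most 10 in all, crops included, and the job is handed in when it is done.

```bash
ls; mkdir -p pics
python3 - <<'E'
from plant import ctrl, readout, grab_frame, camera_info
import cv2,json
s=readout.sense();print({k:s[k] for k in("time_s","ee_pos","tcp_rot","gripper_width","wrist_force")})
for n in("scene","top"):
    cv2.imwrite(f"pics/{n}0.png",grab_frame(n));print(n,camera_info(n))
print(camera_info("wrist"))
E
```

```text
inch.py
pics
plant.py
{'time_s': 0.0, 'ee_pos': array([0.20435935, 0.64279156, 0.22562114]), 'tcp_rot': array([ 8.32129633e-04,  9.88171809e-01, -1.53348558e-01, -6.04203096e-05]), 'gripper_width': 0.08711504581787032, 'wrist_force': array([-0.42795956,  0.06555331,  0.78055668])}
scene {'intrinsics': array([[446.17012122,   0.        , 278.739059  ],
       [  0.        , 446.17012122, 204.69958521],
       [  0.        ,   0.        ,   1.        ]]), 'pose': array([[ 0.89994565,  0.31685   , -0.2995061 ,  0.22086303],
       [-0.43597991,  0.64704271, -0.6255056 , -0.6134645 ],
       [-0.00439821,  0.69349968,  0.72044351,  0.90011636],
       [ 0.        ,  0.        ,  0.        ,  1.        ]])}
top {'intrinsics': array([[450.08259968,   0.        , 281.82881444],
       [  0.        , 450.08259968, 207.66356047],
       [  0.        ,   0.        ,   1.        ]]), 'pose': array([[ 0.01938859,  0.98823921, -0.15168175,  0.4035712 ],
       [-0.99978123,  0.01797288, -0.01069901,  0.08057406],
       [-0.00784702,  0.151856  ,  0.98837148,  1.1595842 ],
       [ 0.        ,  0.        ,  0.        ,  1.        ]])}
{'intrinsics': array([[343.41389759,   0.        , 277.96773748],
       [  0.        , 343.41389759, 213.48329633],
       [  0.        ,   0.        ,   1.        ]]), 'tool_from_camera': array([[ 2.55781372e-05,  9.53526099e-01,  3.01310434e-01,
         8.10998205e-02],
       [ 9.99997962e-01,  5.83840970e-04, -1.93251087e-03,
         1.04029174e-04],
       [-2.01861692e-03,  3.01309869e-01, -9.53524141e-01,
        -1.57183900e-01],
       [ 0.00000000e+00,  0.00000000e+00,  0.00000000e+00,
         1.00000000e+00]])}
```

View pics/top0.png

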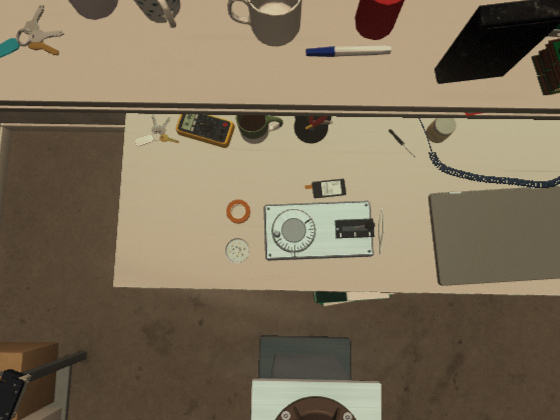

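View pics/scene0.png

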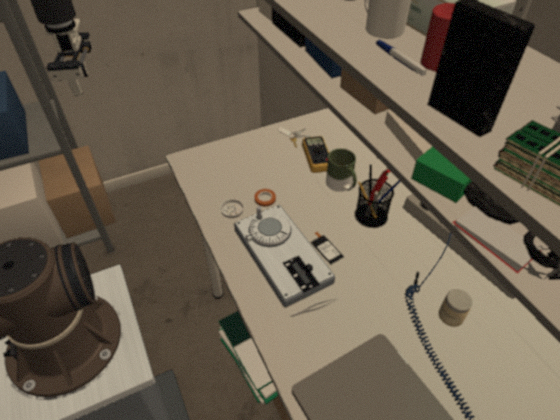

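The top view shows the tester spanning about (264,204)–(374,258), with the ring at about (293,231). The lever is at about (355,228), the tin at (237,250), the tape at (238,211), the battery at (329,188) and the tweezers at (380,232). I'll enlarge both views.

Run:
```python
import cv2
a=cv2.imread("pics/top0.png")[190:270,255:395]
cv2.imwrite("pics/topc.png",cv2.resize(a,None,fx=5.5,fy=5.5,interpolation=cv2.INTER_CUBIC))
a=cv2.imread("pics/scene0.png")[200:308,222:348]
cv2.imwrite("pics/scenec.png",cv2.resize(a,None,fx=5.5,fy=5.5,interpolation=cv2.INTER_CUBIC))
```

```text
(no output)
```

View pics/topc.png

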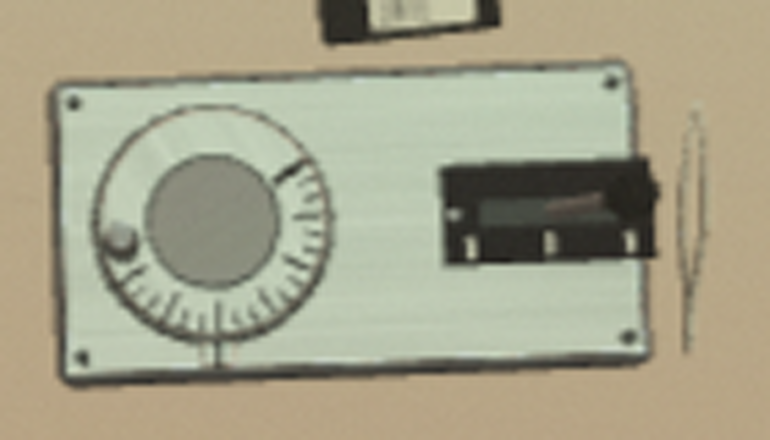

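View pics/scenec.png

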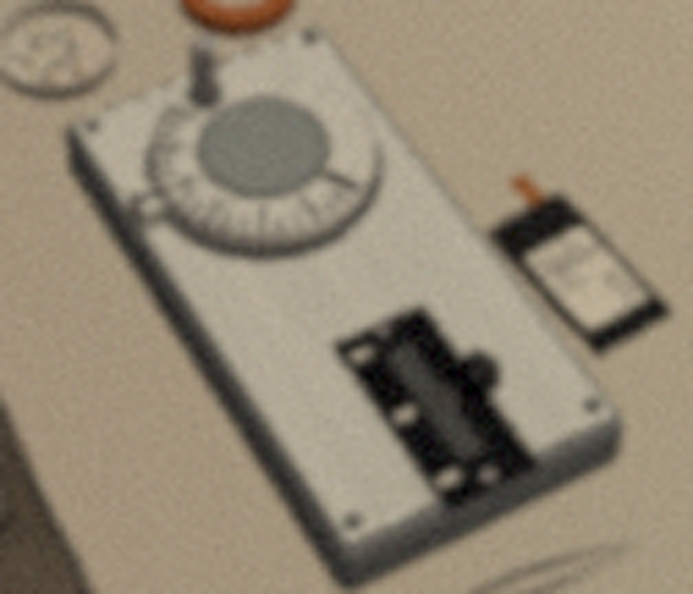

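The crops show plate corners at (52,88), (630,62), (650,358) and (63,380). The window centre is at (213,222), the peg top at (119,232), the zero mark's rim end at (308,161), the index at (218,342) and the knob at (632,188).

```bash
cat > h.py <<'E'
import numpy as np
from plant import ctrl, readout, grab_frame, camera_info
from scipy.spatial.transform import Rotation as R
def ray(name,uv,pose=None):
    c=camera_info(name);K=c["intrinsics"];T=c["pose"] if pose is None else pose
    d=np.linalg.inv(K)@[uv[0],uv[1],1];return T[:3,3],T[:3,:3]@(d*[1,-1,-1])
def atz(name,uv,z,pose=None):
    o,d=ray(name,uv,pose);return o+d*(z-o[2])/d[2]
def rot(q):return R.from_quat(np.r_[q[1:],q[0]]).as_matrix()
def tool():
    s=readout.sense();return np.array(s["ee_pos"]),rot(s["tcp_rot"])
def wristpose():
    p,r=tool();T=np.eye(4);T[:3,:3]=r;T[:3,3]=p;return T@camera_info("wrist")["tool_from_camera"]
def goto(p):  # delta in tool axes
    q,r=tool();return r.T@(np.array(p)-q)
E
python3 - <<'E'
from h import *
np.set_printoptions(precision=4,suppress=True)
c=lambda u,v:(255+u/5.5,190+v/5.5)
f=lambda u,v,z:atz("top",c(u,v),z)
tl,tr,br,bl=[f(u,v,.04) for u,v in((52,88),(630,62),(650,358),(63,380))]
print(tl,tr,br,bl,np.linalg.norm(tl-tr),np.linalg.norm(tl-bl))
cen=(tl+tr+br+bl)/4
yax=(tl+bl-tr-br);yaw=np.arctan2(-yax[0],yax[1]);print("cen",cen,"yaw",yaw)
rc=f(213,222,.054);R_=R.from_euler('z',yaw).as_matrix()
print("ring",rc,"pred",cen+R_@[0,.062,.014])
z0=f(308,161,.054);ix=f(218,342,.054);pg=f(119,232,.09);
print("peg",pg)
for n,p in(("zero",z0),("idx",ix),("peg",pg)):
    l=R_.T@(p-rc);print(n,np.hypot(*l[:2]),np.degrees(np.arctan2(l[1],l[0])))
k=f(632,188,.105);print("knob",k,R_.T@(k-cen))
s=lambda u,v:(222+u/5.5,200+v/5.5)
print("scene ring",atz("scene",s(264,147),.054),"peg",atz("scene",s(203,50),.09),"knob",atz("scene",s(481,370),.098))
print("tweezer",f(690,230,.01),"tin",atz("top",(237,250),.014),"tape",atz("top",(238,211),.012),"batt",atz("top",(329,188),.004))
E
```

```text
[0.5788 0.1365 0.04  ] [ 0.5957 -0.1279  0.04  ] [ 0.4609 -0.1355  0.04  ] [0.446  0.1282 0.04  ] 0.2649362340798283 0.13309481999512263
cen [0.5203 0.0004 0.04  ] yaw 0.060000474740097114
ring [0.5172 0.0621 0.054 ] pred [0.5166 0.0622 0.054 ]
peg [0.5083 0.1034 0.09  ]
zero 0.050914973808959124 -59.614520980792356
idx 0.05365163221726557 179.8196637537129
peg 0.04220503333012891 98.60853393450866
knob [ 0.5299 -0.1161  0.105 ] [ 0.0025 -0.1168  0.065 ]
scene ring [0.5194 0.0617 0.054 ] peg [0.5065 0.098  0.09  ] knob [ 0.5317 -0.1185  0.098 ]
tweezer [ 0.5221 -0.1605  0.01  ] tin [0.4685 0.2047 0.014 ] tape [0.5689 0.2058 0.012 ] batt [ 0.6351 -0.0292  0.004 ]
```

Run:
```python
from h import *
np.set_printoptions(precision=4,suppress=True)
o1,d1=ray("top",(307,52));o2,d2=ray("scene",(378,43))
t=np.linalg.lstsq(np.c_[d1,-d2],o2-o1,rcond=None)[0];print("pen on shelf",o1+t[0]*d1,o2+t[1]*d2)
z=(o1+t[0]*d1)[2];print("shelf edge",atz("top",(290,109),z))
print(tool()[1],goto([.5085,.1032,.2]))
```

```text
pen on shelf [0.7574 0.0527 0.4897] [0.7574 0.0527 0.4897]
shelf edge [0.6621 0.0781 0.4897]
[[ 0.953  -0.303  -0.0003]
 [-0.303  -0.953  -0.0015]
 [ 0.0002  0.0015 -1.    ]] [0.4533 0.4221 0.0264]
```

```bash
echo '[[[0.06,0.041,0.038,0,0,0,0],[0.06,0.041,0.038,0,0,0,0],[0.06,0.041,0.038,0,0,0,0],[0.06,0.041,0.038,0,0,0,0],[0.06,0.041,0.038,0,0,0,0]]]' | python3 inch.py
echo '[[[0.06,0.041,0.038,0,0,0,0],[0.06,0.041,0.038,0,0,0,0],[0.06,0.041,0.038,0,0,0,0],[0.06,0.041,0.038,0,0,0,0],[0.06,0.041,0.038,0,0,0,0]]]' | python3 inch.py
echo '[[[0.06,0.041,0.038,0,0,0,0],[0.06,0,0,0,0,0,0.18],[0.06,0,0,0,0,0,0.18],[0.06,0,0,0,0,0,0.18],[0.06,0,0,0,0,0,0.18]]]' | python3 inch.py
echo '[[[0.04,0,0,0,0,0,0.18],[0.04,0,0,0,0,0,0.18],[0.04,0,0,0,0,0,0.18],[0.04,0,0,0,0,0,0.18],[0.04,0,0,0,0,0,0.12]]]' | python3 inch.py
echo '[[[0.04,0,0,0,0,0,0],[0.04,0,0,0,0,0,0]]]' | python3 inch.py
python3 - <<'E'
from h import *
np.set_printoptions(precision=4,suppress=True)
import cv2
T=wristpose();cv2.imwrite("pics/w1.png",grab_frame("wrist"));np.save("w1.npy",T)
p,r=tool();print(p,np.degrees(np.arctan2(r[1,0],r[0,0])),goto([.5085,.1032,.065]))
E
```

```text
time_s: 0.72
ee_pos: [0.3428, 0.3982, 0.2264]
tcp_rot: [0.0, 0.988, -0.153, -0.0]
wrist_force: [1.6, 0.6, 0.2]
gripper_width: 0.0597
gripper_force: 0.0
time_s: 1.35
ee_pos: [0.4806, 0.1552, 0.2266]
tcp_rot: [-0.0, 0.988, -0.153, 0.0]
wrist_force: [0.2, 0.6, 0.2]
gripper_width: 0.0602
gripper_force: 0.0
time_s: 1.98
ee_pos: [0.5074, 0.108, 0.2262]
tcp_rot: [0.0, 0.869, -0.494, -0.0]
wrist_force: [0.3, 1.2, 0.5]
gripper_width: 0.0598
gripper_force: 0.0
time_s: 2.6
ee_pos: [0.5074, 0.1081, 0.2262]
tcp_rot: [-0.0, -0.593, 0.805, 0.0]
wrist_force: [-0.2, 0.4, -0.2]
gripper_width: 0.0396
gripper_force: 0.0
time_s: 2.85
ee_pos: [0.5076, 0.1082, 0.2264]
tcp_rot: [-0.0, -0.596, 0.803, 0.0]
wrist_force: [0.4, -1.0, -0.4]
gripper_width: 0.0399
gripper_force: 0.0
[0.5076 0.1082 0.2265] -106.8951515751351 [ 0.0045 -0.0023  0.1615]
```

View pics/w1.png

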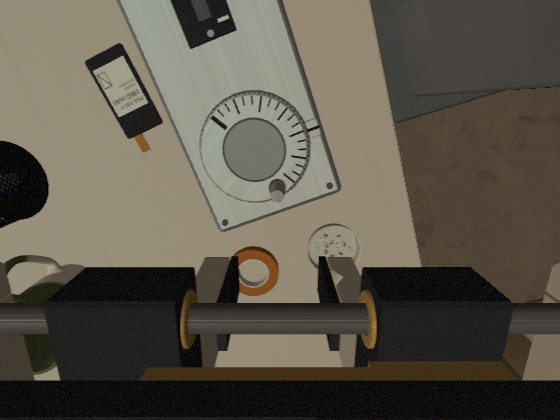

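The wrist view shows the ring window centre at (254,150), the peg with its base near (280,184) and its top near (277,195), and the zero mark at (219,122). The index is at (312,128), and the fingers are clear of the tin and tape.

Run:
```python
from h import *
np.set_printoptions(precision=4,suppress=True)
T=np.load("w1.npy")
f=lambda u,v,z:atz("wrist",(u,v),z,T)
rc=f(254,150,.054);print("ring",rc)
for n,p in(("peg",f(277,195,.09)),("pegbase",f(279.5,184,.054)),("zero",f(214,118,.054)),("idx",f(308,129,.054))):
    d=p-rc;print(n,p,np.hypot(*d[:2]),np.degrees(np.arctan2(d[1],d[0])))
```

```text
ring [0.5163 0.0617 0.054 ]
peg [0.5055 0.1015 0.09  ] 0.04121721477585331 105.23755907010107
pegbase [0.5026 0.1003 0.054 ] 0.040963007927916385 109.50049948287037
zero [0.5426 0.0231 0.054 ] 0.04673628746797543 -55.72581112346641
idx [0.462  0.0579 0.054 ] 0.054416774503763234 -175.95213151588334
```

Both views agree: the reading is about 120°, the ring centre is at about (0.517, 0.062) and the peg at about (0.507, 0.103). Descending to grip the peg.

```bash
echo '[[[0.04,0.005,-0.001,0.04,0,0,0],[0.04,0,0,0.04,0,0,0],[0.04,0,0,0.04,0,0,0],[0.04,0,0,0.02,0,0,0],[0.04,0,0,0.02,0,0,0]]]' | python3 inch.py
echo '[[[0.02,0,0,0,0,0,0],[0.0,0,0,0,0,0,0],[0.0,0,0,0,0,0,0],[0.0,0,0,0,0,0,0],[0,0,0,0,0,0,0]]]' | python3 inch.py 8
python3 - <<'E'
from h import *
np.set_printoptions(precision=4,suppress=True)
p,r=tool();rc=np.array([.5168,.0619]);d=p[:2]-rc;a=np.arctan2(d[1],d[0]);print(p,np.hypot(*d),np.degrees(a))
print(r)
g=np.radians(43.6)
th=np.linspace(np.radians(103.6),g,11)
P=np.c_[rc[0]+.042*np.cos(th),rc[1]+.042*np.sin(th)];print(np.diff(np.c_[P,0*th],axis=0)@r)
E
```

```text
time_s: 3.52
ee_pos: [0.5071, 0.1031, 0.0656]
tcp_rot: [-0.0, -0.595, 0.803, -0.0]
wrist_force: [-0.4, 0.7, 0.1]
gripper_width: 0.0402
gripper_force: 0.0
time_s: 4.15
ee_pos: [0.5076, 0.1036, 0.0674]
tcp_rot: [0.001, -0.595, 0.804, -0.0]
wrist_force: [-1.8, 1.1, 5.5]
gripper_width: 0.0117
gripper_force: 8.0
[0.5076 0.1036 0.0674] 0.04269496383577192 102.40146627511179
[[-0.2923 -0.9563  0.0013]
 [-0.9563  0.2923  0.0008]
 [-0.0012 -0.001  -1.    ]]
[[-0.002  -0.0039  0.    ]
 [-0.0016 -0.0041  0.    ]
 [-0.0012 -0.0042  0.    ]
 [-0.0007 -0.0043  0.    ]
 [-0.0003 -0.0044  0.    ]
 [ 0.0002 -0.0044  0.    ]
 [ 0.0006 -0.0043  0.    ]
 [ 0.0011 -0.0043  0.    ]
 [ 0.0015 -0.0041  0.    ]
 [ 0.002  -0.0039  0.    ]]
```

```bash
echo '[[[0,-0.002,-0.004,0,0,0,0],[0,-0.0016,-0.0041,0,0,0,0],[0,-0.0012,-0.0042,0,0,0,0],[0,-0.0007,-0.0043,0,0,0,0],[0,-0.0003,-0.0044,0,0,0,0]]]' | python3 inch.py
echo '[[[0,0.0002,-0.0044,0,0,0,0],[0,0.0006,-0.0043,0,0,0,0],[0,0.001,-0.0043,0,0,0,0],[0,0.0015,-0.0041,0,0,0,0],[0,0.002,-0.0038,0,0,0,0]]]' | python3 inch.py
echo '[[[0,0,0,0,0,0,0],[0,0,0,0,0,0,0]]]' | python3 inch.py
python3 - <<'E'
from h import *
import cv2
p,r=tool();d=p[:2]-[.5168,.0619];print(p,np.hypot(*d),np.degrees(np.arctan2(d[1],d[0])),goto([.5472,.0909,.066]))
np.save("w2.npy",wristpose());a=grab_frame("wrist");cv2.imwrite("pics/w2.png",a)
E
```

```text
time_s: 4.78
ee_pos: [0.5289, 0.1032, 0.0667]
tcp_rot: [0.0, -0.595, 0.804, 0.0]
wrist_force: [-2.8, 4.1, 2.6]
gripper_width: 0.0117
gripper_force: 8.0
time_s: 5.4
ee_pos: [0.5475, 0.0911, 0.0665]
tcp_rot: [-0.0, -0.595, 0.804, 0.0]
wrist_force: [-2.2, 3.6, 1.2]
gripper_width: 0.0117
gripper_force: 8.0
time_s: 5.65
ee_pos: [0.5476, 0.091, 0.0665]
tcp_rot: [-0.0, -0.595, 0.804, -0.0]
wrist_force: [1.7, -0.4, -1.7]
gripper_width: 0.0118
gripper_force: 8.0
[0.547582   0.09102827 0.06647971] 0.042379092490674716 43.41884372718841 [0.00023438 0.00032784 0.00047967]
```

View pics/w2.png

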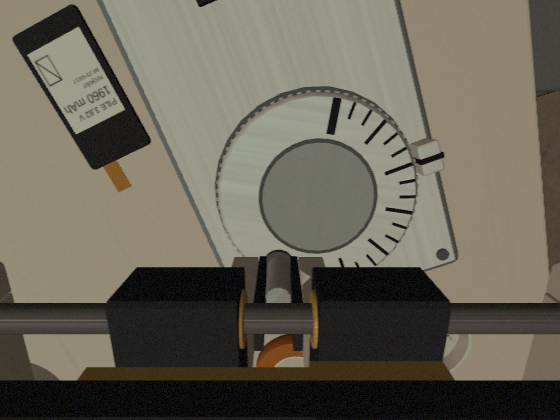

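The 60 mark (the second long one after zero), at (386,173)–(413,164), lines up with the index line at (416,162)–(443,152) to within about 1°. Releasing, retracting and moving above the lever.

```bash
echo '[[[0.04,0,0,0,0,0,0],[0.04,0,0,0,0,0,0],[0.04,0,0,0,0,0,0],[0.04,0,0,-0.04,0,0,0],[0.04,0,0,-0.05,0,0,0]]]' | python3 inch.py
echo '[[[0.05,0,0,-0.04,0,0,0],[0.05,0.0514,-0.0106,0,0,0,0],[0.05,0.0514,-0.0106,0,0,0,0],[0.05,0.0514,-0.0106,0,0,0,0],[0.05,0.0514,-0.0106,0,0,0,0]]]' | python3 inch.py
echo '[[[0.05,0,0,0,0,0,0.18],[0.05,0,0,0,0,0,0.18],[0.05,0,0,0,0,0,0.18],[0.05,0,0,0,0,0,0.18],[0.05,0,0,0,0,0,0.18]]]' | python3 inch.py
echo '[[[0.05,0,0,0,0,0,0.18],[0.05,0,0,0,0,0,0.133],[0.05,0,0,0,0,0,0],[0.05,0,0,0,0,0,0]]]' | python3 inch.py
python3 - <<'E'
from h import *
import cv2
np.set_printoptions(precision=4,suppress=True)
p,r=tool();print(p,r,goto([.528,-.1178,.085]))
np.save("w3.npy",wristpose());cv2.imwrite("pics/w3.png",grab_frame("wrist"));
E
```

```text
time_s: 6.32
ee_pos: [0.5466, 0.091, 0.1567]
tcp_rot: [-0.001, -0.595, 0.804, 0.0]
wrist_force: [0.8, -0.6, 0.5]
gripper_width: 0.0404
gripper_force: 0.0
time_s: 6.95
ee_pos: [0.5274, -0.1191, 0.1969]
tcp_rot: [0.0, -0.595, 0.804, -0.0]
wrist_force: [0.3, 0.1, -0.6]
gripper_width: 0.0499
gripper_force: 0.0
time_s: 7.58
ee_pos: [0.5276, -0.1176, 0.1966]
tcp_rot: [0.0, -0.183, 0.983, 0.0]
wrist_force: [-1.3, 0.0, -0.4]
gripper_width: 0.0499
gripper_force: 0.0
time_s: 8.07
ee_pos: [0.5277, -0.1176, 0.1966]
tcp_rot: [0.0, -0.032, 0.999, -0.0]
wrist_force: [0.5, -0.0, -0.0]
gripper_width: 0.0499
gripper_force: 0.0
[ 0.5277 -0.1176  0.1966] [[-0.998  -0.0637  0.    ]
 [-0.0637  0.998  -0.    ]
 [-0.     -0.     -1.    ]] [-0.0003 -0.0002  0.1116]
```

View pics/w3.png

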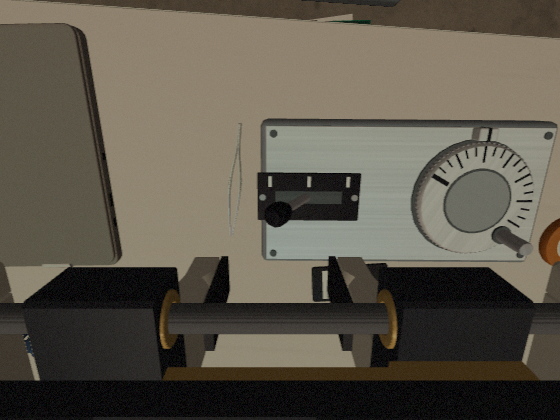

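The knob top is at (278,214), the slot centre near (309,197), and the ring still shows the long 60 mark at the index (487,150). Checking the lever geometry.

Run:
```python
from h import *
T=np.load("w3.npy")
print(atz("wrist",(278,214),.105,T),atz("wrist",(309,197),.04,T))
```

```text
[ 0.52380605 -0.11807901  0.105     ] [ 0.52562457 -0.08876403  0.04      ]
```

```bash
echo '[[[0.05,0,0,0.04,0,0,0],[0.05,0,0,0.04,0,0,0],[0.05,0,0,0.02,0,0,0],[0.05,0,0,0.0115,0,0,0],[0.05,0,0,0,0,0,0]]]' | python3 inch.py
echo '[[[0.05,0,0.011,0,0,0,0],[0.05,0,0.011,0,0,0,0],[0.05,0,0.011,0,0,0,0],[0.05,0,0.01,0,0,0,0],[0.05,0,0,0,0,0,0]]]' | python3 inch.py
echo '[[[0.05,0,0,0,0,0,0],[0.05,0,0,0,0,0,0],[0.05,0,0,0,0,0,0],[0.05,0,0,0,0,0,0],[0.05,0,0,0,0,0,0]]]' | python3 inch.py
python3 - <<'E'
from h import *
import cv2
print(tool()[0]);a=grab_frame("wrist");b=grab_frame("top")[190:270,255:395]
cv2.imwrite("pics/m1.png",a)
E
```

```text
time_s: 8.75
ee_pos: [0.5276, -0.1177, 0.0847]
tcp_rot: [-0.001, -0.031, 1.0, -0.0]
wrist_force: [0.2, -0.6, 0.5]
gripper_width: 0.0501
gripper_force: 0.0
time_s: 9.38
ee_pos: [0.5251, -0.0736, 0.0851]
tcp_rot: [0.0, -0.031, 1.0, 0.0]
wrist_force: [0.4, -0.2, -0.3]
gripper_width: 0.05
gripper_force: 0.0
time_s: 10.0
ee_pos: [0.5252, -0.0748, 0.085]
tcp_rot: [0.0, -0.03, 1.0, 0.0]
wrist_force: [-0.2, -0.3, -0.2]
gripper_width: 0.0502
gripper_force: 0.0
[ 0.52515925 -0.07478972  0.08504308]
```

View pics/m1.png

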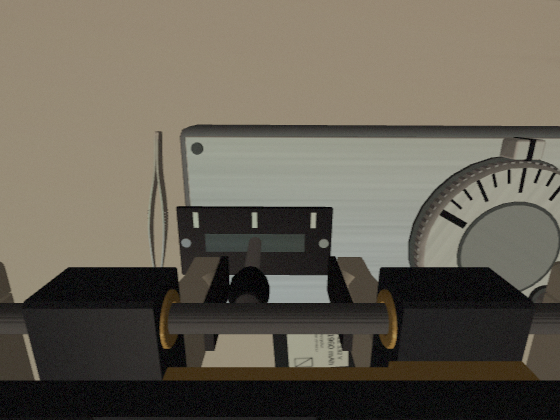

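The lever runs from its base at (254,242) to the knob at (248,290). That is along the vertical direction away from the nadir, so it is upright to within about 0.05 rad. I'll pause a little more, then push to the left.

```bash
echo '[[[0.05,0,0,0,0,0,0],[0.05,0,0,0,0,0,0],[0.05,0,0,0,0,0,0],[0.05,0,0,0,0,0,0],[0.05,0,0,0,0,0,0]]]' | python3 inch.py
echo '[[[0.05,0,0.008,0,0,0,0],[0.05,0,0.008,0,0,0,0],[0.05,0,0.006,0,0,0,0],[0.05,0,0.002,0,0,0,0],[0.05,0,0,0,0,0,0]]]' | python3 inch.py
echo '[[[0.05,0,0,0,0,0,0],[0.05,0,0,0,0,0,0]]]' | python3 inch.py
```

```text
time_s: 10.72
ee_pos: [0.5251, -0.0747, 0.0851]
tcp_rot: [0.0, -0.03, 1.0, -0.0]
wrist_force: [-0.4, 0.3, -0.5]
gripper_width: 0.0499
gripper_force: 0.0
time_s: 11.35
ee_pos: [0.5236, -0.0504, 0.085]
tcp_rot: [-0.0, -0.031, 1.0, 0.0]
wrist_force: [-0.0, 0.7, 0.9]
gripper_width: 0.0499
gripper_force: 0.0
time_s: 11.6
ee_pos: [0.5238, -0.0507, 0.0851]
tcp_rot: [0.0, -0.03, 1.0, 0.0]
wrist_force: [-0.1, -0.5, -0.4]
gripper_width: 0.0506
gripper_force: 0.0
```

```bash
echo '[[[0.05,0,0.002,0,0,0,0],[0.05,0,0,0,0,0,0]]]' | python3 inch.py; echo '[[[0.05,0,0.002,0,0,0,0],[0.05,0,0,0,0,0,0]]]' | python3 inch.py
```

```text
time_s: 11.85
ee_pos: [0.5235, -0.0488, 0.085]
tcp_rot: [-0.0, -0.03, 1.0, -0.0]
wrist_force: [1.2, -1.3, -0.5]
gripper_width: 0.0499
gripper_force: 0.6
time_s: 12.1
ee_pos: [0.5233, -0.0467, 0.085]
tcp_rot: [-0.0, -0.03, 1.0, -0.0]
wrist_force: [0.5, -0.9, -0.8]
gripper_width: 0.0499
gripper_force: 0.7
```

```bash
echo '[[[0.05,0,0.002,0,0,0,0],[0.05,0,0,0,0,0,0]]]' | python3 inch.py; echo '[[[0.05,0,0.002,0,0,0,0],[0.05,0,0,0,0,0,0]]]' | python3 inch.py
```

```text
time_s: 12.35
ee_pos: [0.5231, -0.045, 0.085]
tcp_rot: [-0.0, -0.03, 1.0, -0.0]
wrist_force: [-0.2, -3.7, -2.8]
gripper_width: 0.0501
gripper_force: 2.1
time_s: 12.6
ee_pos: [0.523, -0.0443, 0.0849]
tcp_rot: [-0.0, -0.031, 1.0, -0.001]
wrist_force: [2.7, -13.3, -4.8]
gripper_width: 0.0503
gripper_force: 6.9
```

The force rise shows the stop has been reached. I'll back off a little, lift clear and check.

```bash
echo '[[[0.05,0,-0.006,0,0,0,0],[0.05,0,0,0,0,0,0],[0.05,0,0,-0.03,0,0,0],[0.05,0,0,-0.04,0,0,0],[0.05,0,0,-0.04,0,0,0]]]' | python3 inch.py
echo '[[[0.05,-0.03,0,-0.02,0,0,0],[0.05,0,0,0,0,0,0],[0.05,0,0,0,0,0,0]]]' | python3 inch.py
python3 - <<'E'
from h import *
import cv2
np.save("w4.npy",wristpose());a=grab_frame("wrist");cv2.imwrite("pics/f.png",cv2.resize(a[20:290,150:550],None,fx=2,fy=2,interpolation=cv2.INTER_CUBIC))
E
```

```text
time_s: 13.22
ee_pos: [0.5235, -0.0482, 0.1964]
tcp_rot: [0.0, -0.031, 1.0, 0.0]
wrist_force: [0.5, 0.5, -0.5]
gripper_width: 0.0499
gripper_force: 0.0
time_s: 13.6
ee_pos: [0.5528, -0.0466, 0.2143]
tcp_rot: [-0.001, -0.03, 1.0, 0.0]
wrist_force: [-0.1, 0.1, -1.5]
gripper_width: 0.0502
gripper_force: 0.0
```

View pics/f.png

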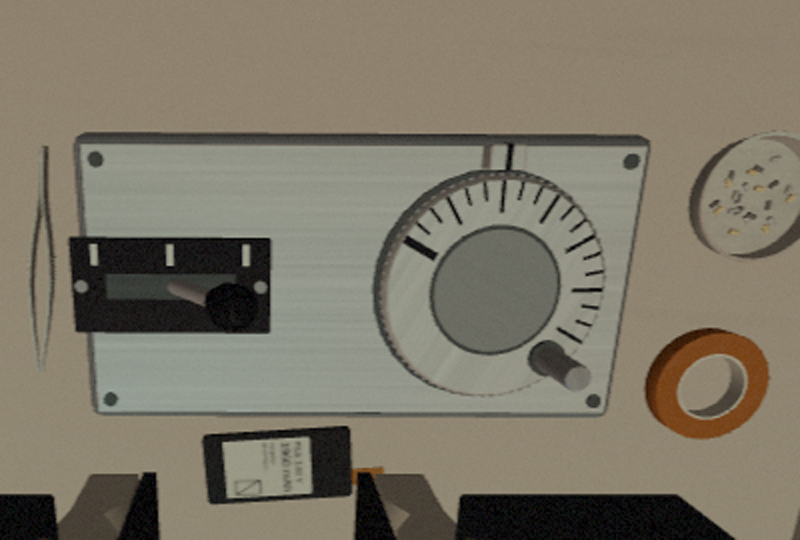

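The lever leans left with its knob at (232,307), and the bystanders look undisturbed. The 60 mark, at (503,181)–(503,212), sits slightly left of the index line at (510,146)–(510,169), so I'll put a number on it.

Run:
```python
from h import *
T=np.load("w4.npy")
f=lambda u,v,z:atz("wrist",(150+u/2,20+v/2),z,T)
rc=f(495.5,290,.054);print("rc",rc)
ang=lambda p:np.degrees(np.arctan2(*(p-rc)[1::-1]))%360
for n,u,v in(("idx",510,165),("idxo",510,148),("m60o",503,181),("m60i",503,212),("z0o",407,239),("z0i",434,257),("m30o",450,199),("m30i",461,222),("m90",556,198),("m90i",543,221),("m120o",593,236),("m150o",602,291)):
    p=f(u,v,.054);print(n,p[:2],np.hypot(*(p-rc)[:2]),ang(p))
k=f(232,307,.105);print("knob",k, "peg",f(578,376,.09),ang(f(578,376,.09)))
```

```text
rc [0.51603769 0.06221067 0.054     ]
idx [0.460927   0.05949372] 0.055177621650156015 182.8223908537263
idxo [0.45392128 0.05828633] 0.06224024556142714 183.61498050548008
m60o [0.46779927 0.05755305] 0.04846274668515435 185.5150430947198
m60i [0.48100907 0.05978883] 0.035112241813514515 183.95507126373192
z0o [0.495447   0.01831525] 0.04848488416111241 244.86942843475163
z0i [0.50272972 0.0316568 ] 0.03332628382001165 246.46410307810112
m30o [0.47686349 0.03524961] 0.047555403108194866 214.53712021752878
m30i [0.48649383 0.04164336] 0.03599797129282116 214.84417090904938
m90 [0.47356591 0.08235254] 0.047005820127768515 154.62775619775232
m90i [0.4838149  0.07841909] 0.036069665970798005 153.2970958564352
m120o [0.48899714 0.10224796] 0.04831330285818485 124.03446130728005
m150o [0.51349193 0.1115882 ] 0.04944311522042308 92.95138349591902
knob [ 0.52168954 -0.05812442  0.105     ] peg [0.54531937 0.09055645 0.09      ] 44.06955640356385
```

```bash
python3 -c "
from plant import ctrl, readout, grab_frame, camera_info
print(ctrl.close_job())"
```

```text
the job is handed in; nothing more can be done
None
```

The job is handed in, with no verdict returned: the ring reads about 61° by my last camera measurement, the lever paused upright for more than a second and was then pushed to its left stop, and the bystanders look undisturbed.

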